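# Seat a slide carrier on the locating stage

### The job

Pick up the slide carrier by its rib and lay it flat on the grey locating stage, then gently push its long edge against both dowels and, once it is firmly on both, slide it along them until its short edge is firmly home on the end stop with the little seat pin pushed right in. Leave it lying there, touching both dowels and the stop, and do not disturb the other things on the bench.

Things in the scene. Friction and masses are not known exactly. Their poses are not given: they have to be found in the camera images.
- carrier: flat aluminium plate 140 (x) x 100 (y) x 16 mm thick with four flush glass slides and an upright black grip rib at its middle, 16 (x) x 60 (y) mm, from 16 to 50 mm high. Origin: centre of the underside; z up. About 0.6 kg, slides on the stage with 1 to 4 N of friction. Starts flat on the bench beside the stage; may be laid on it either way round (half turn).
- stage: locating stage: fixed grey slab 260 (x) x 180 (y) x 25 mm high, origin at the centre of its underside, x towards the end stop, y towards the dowels, z up. Its flat top carries two dowels along the +y side and the end stop at the +x end; turned by up to 25 degrees from the robot's axes.
- dowels: two fixed upright steel dowels, 12 mm diameter, 16 mm high, at x = -42 and +42 mm. Origin midway between them on the stage top, axes as the stage (at x 19, y 62, z 25 mm in its frame). The carrier's long edge touches them at y = -6 mm, so its centre is then at y = -56 mm. Push with about 5 to 12 N; over 25 N does damage.
- stop: fixed steel block 15 x 36 x 22 mm high. Origin on the stage top, mid of its -x face (stage frame: x 115, y 6, z 25 mm), axes as the stage. From it a rigid stop screw, 12 mm diameter, axis 9 mm above the stage top, sticks out to -x by 6 to 26 mm, set differently every time and not measured: feel for it. Its flat end is the stop face. Push with about 5 to 12 N; over 25 N does damage.
- seat_pin (a joint): brass seat pin, 6 mm diameter, in the end of the stop screw: at 0 it stands 3.5 mm out of the stop face, at 0.0035 (m) it is flush; a soft spring (0.4 to 0.75 N) pushes it out. Fully in when the carrier touches the stop face. It reads the pin's travel within the screw, not the screw's setting.
- reagent: bystander: closed glass reagent bottle, 64 mm diameter, 130 mm high, origin at the centre of its underside
- slide_box: bystander: white plastic slide box 60 x 170 x 32 mm, origin at the centre of its underside
- beaker: bystander: open glass beaker, 68 mm diameter, 90 mm high, origin at the centre of its underside
Things that resemble listed ones, but are neither listed nor needed, are in the scene too. Several things have the shape of the carrier; the one meant has the colours described above.

How it is judged:
By the outcome, as a careful person would: the job done as asked, in the order asked, and still so for the second after the job is handed in, with the robot touching nothing.
It also fails if it takes over 72 s, if anything falls off the work surface, if the arm or the gripper's body presses on something with over 40 N, if the wrist force passes 120 N, or if a joint passes its speed limit or range.

### The arm

A 6-joint arm with a two-finger parallel gripper is mounted at the origin on the work surface. World frame = base frame: x ahead of the robot, y to its left, z up, the work surface at z = 0. Lengths are in mm, angles in rad, forces in N, time in s.
With the tool pointing down it reaches from about 350 to 775 mm from the base axis. Payload 7.3 kg.
Tool frame: the origin (TCP) lies at the very end of the fingers, on their centre line; the grasp point (between the pads) lies 19 mm behind it; x points along the fingers, y is the direction in which the jaws open and shut, and the axes are right-handed (so a half turn about x gives the same grasp; the last joint's range is limited). The gripper opens to 92 mm and grips with 3 to 60 N. Pads are 19 mm wide; open, the fingers measure 130 mm over their backs; the gripper's body (75 mm by 190 mm) begins 47 mm behind the grasp point.
Start: joints at [0.995, 0.342, 1.524, -0, 1.275, -0.146], TCP at [218.75, 477.277, 226.741] pointing down, gripper open.
Joint ranges: [-2.53, 2.53], [-0.77, 2.02], [0.04, 2.7], [-1, 4.14], [0.28, 2.66], [-3.11, 3.11]. Speed limits (rad/s): [2.57, 2.57, 3.14, 3.14, 3.14, 3.14].

### API

Orientations are given as [roll, pitch, yaw] about the fixed x, y, z axes, in that order (R = Rz(yaw) Ry(pitch) Rx(roll)).
In Python, from plant import sensors, capture, bot gives the robot as it stands.
- The arm moves only by the shell command python3 -m crank 'ROWS' [OPENING]. ROWS is JSON, a list of rows, each an object of numbers: "dx", "dy", "dz": the shift along the tool's x, y, z in cm; "spin": the turn about the tool's x in rad. A call has 1 to 20 rows; each row is the pose to reach, as a shift and turn from the pose commanded when the call began, along the tool's axes at that moment; what a row does not reach only later rows make up. A row lasts 1/12 s, in which the tool goes at most 41.7 mm and 7.16 degrees, less where a joint would pass 70% of its speed; a pose out of reach is approached as far as the arm can. A call with a gripper value outside its range is refused whole. OPENING is the opening in per cent of the stroke, from 0 (shut) to 100 (fully open), set as the call begins (- or left out, the last holds). The fingers move at their own pace and stop on an object; the grip force is fixed at half the most. Time passes only in rows, so rows that repeat a pose let the fingers close. It gives the time, the measured TCP pose, the force and the opening at its end, in the units of the state.
- sensors.get_obs(): the state, without advancing time (a new reading comes with each control period).
- capture(name): name is "scene" or "top" or "wrist"; returns a dict with "frame" (400x640x3 uint8, blue, green, red), "vfov" (degrees; the focal length in pixels is half the picture's height over the tangent of half this angle, whatever the lens; pixels are square), "cx", "cy" (the principal point, pixels), "view" (4x4, takes a point from world to camera coordinates); the wrist camera has in their place "mount" (4x4, takes a point from camera to tool coordinates, whose origin is the TCP and whose axes are the tool frame's). Camera axes: x right, y down, z forward; pixel columns grow to the right and rows downward; lengths in mm; the calibration is good to about 2 mm. A picture is of the moment at which its call begins: read the wrist's pose just before it. There is no depth.
- bot.close_job(): hands the job in, once; it reports no verdict.
The state is a dict: "time": time; "joint_positions": joint angles; "dq": joint speeds; "tau": joint torques, N m; "tool_pos": TCP position; "tcp_rot": TCP orientation; "contact_force": force on the tool from outside, world axes, zero at the start; "moment": the same for the moment, N m; "grip_width": finger opening in mm.
Only numpy, scipy, OpenCV 4.12 (cv2) and the standard library are available. Lean on these libraries where they do the work, as an engineer would, in place of code of your own. Each camera call takes 0.05 s, during which the arm holds its last target.

## Working session

There is one attempt and no reset: what is moved stays moved. The work goes in short steps, Python scripts to look and compute and a shell command to move; the robot and the scene stay as the last step left them, time stands still between calls to the robot, and variables do not carry over. Pictures are saved under pics/ and viewed, and the job is handed in when it is done.

```bash
mkdir -p pics; ls
python3 - <<'E'
from plant import sensors, capture, bot
import cv2,numpy as np
print(sensors.get_obs())
for n in ["scene","top","wrist"]:
    c=capture(n); cv2.imwrite(f"pics/{n}0.png",c["frame"])
    print(n,{k:(np.round(v,3).tolist() if k!="frame" else 0) for k,v in c.items()})
E
```

```text
pics
{'time': 0.0, 'joint_positions': array([ 9.94987074e-01,  3.42739796e-01,  1.52500706e+00, -4.59537801e-06,
        1.27541439e+00, -1.46002857e-01]), 'dq': array([-0.00038143,  0.00015359,  0.00115294, -0.00030434, -0.00064009,
        0.00016258]), 'tau': array([ 4.35839211e-04, -4.31261909e+01, -2.44210517e+01,  7.17068324e-02,
        5.62585273e-02, -1.53894198e-04]), 'tool_pos': array([218.52263949, 476.91154873, 226.03958774]), 'tcp_rot': array([-1.71399779,  1.56922773, -2.14380284]), 'contact_force': array([-0.15054552,  0.41758317,  0.94933275]), 'moment': array([0.02086823, 0.00491756, 0.02168979]), 'grip_width': 91.63383589948123}
scene {'frame': 0, 'vfov': 53.799, 'cx': 325.52, 'cy': 198.142, 'view': [[-0.615, 0.789, -0.01, 396.635], [0.482, 0.366, -0.796, -273.197], [-0.624, -0.495, -0.605, 1579.249], [0.0, 0.0, 0.0, 1.0]]}
top {'frame': 0, 'vfov': 42.135, 'cx': 319.246, 'cy': 196.236, 'view': [[0.01, -1.0, 0.019, -25.777], [-0.987, -0.013, -0.159, 678.727], [0.159, -0.017, -0.987, 1292.885], [0.0, 0.0, 0.0, 1.0]]}
wrist {'frame': 0, 'vfov': 58.627, 'cx': 318.804, 'cy': 201.464, 'mount': [[-0.001, -0.309, 0.951, -158.314], [1.0, 0.0, 0.001, 1.657], [-0.001, 0.951, 0.309, -83.572], [0.0, 0.0, 0.0, 1.0]]}
```

View pics/top0.png

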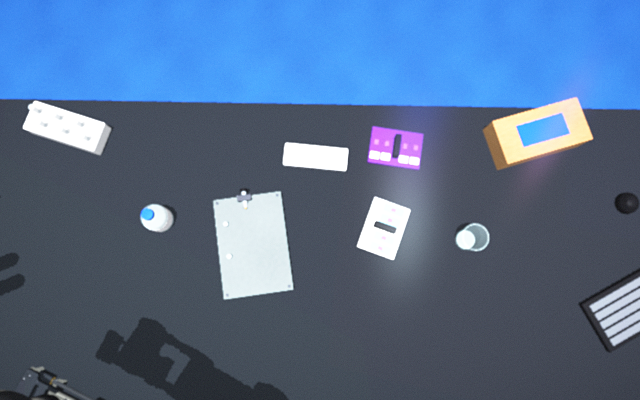

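View pics/scene0.png

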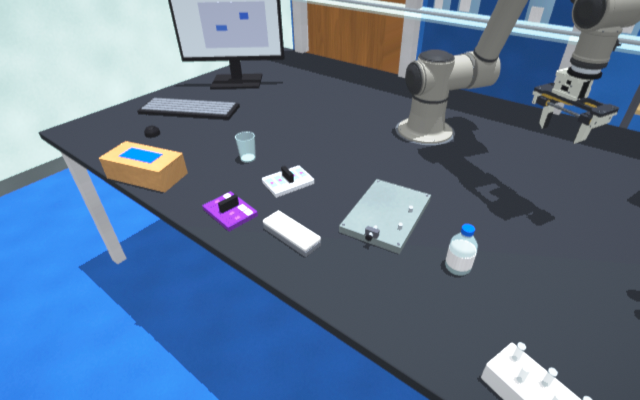

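View pics/wrist0.png

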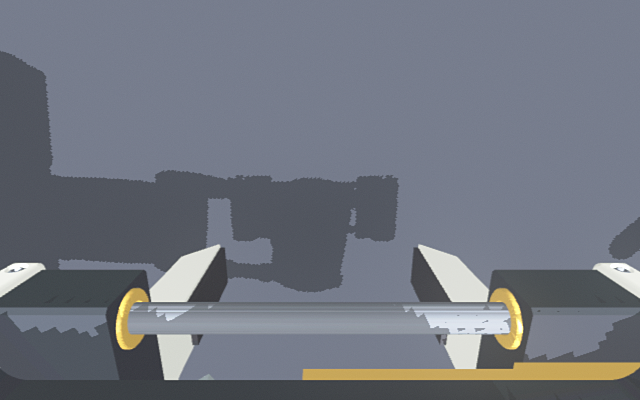

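The top view shows the white plate with a black rib at (384,228), a purple decoy at (396,148) and the slide box at (315,157). It also shows the stage around (252,245), with dowels at (225,224) and (229,256) and the stop at (245,196). I'll zoom in and measure.

```bash
cat > h.py <<'E'
import numpy as np, cv2
from plant import sensors, capture, bot
from scipy.spatial.transform import Rotation as Rn
def K(c):
    f=c["frame"].shape[0]/2/np.tan(np.radians(c["vfov"])/2); return f,c["cx"],c["cy"]
def cam(c,obs=None):
    if "view" in c: M=np.linalg.inv(np.array(c["view"]))
    else:
        T=np.eye(4);T[:3,:3]=Rn.from_euler('xyz',obs["tcp_rot"]).as_matrix();T[:3,3]=obs["tool_pos"]; M=T@np.array(c["mount"])
    return M
def ray(c,u,v,z,obs=None):
    f,cx,cy=K(c);M=cam(c,obs);d=M[:3,:3]@np.array([(u-cx)/f,(v-cy)/f,1]);o=M[:3,3]
    return o+d*(z-o[2])/d[2]
def proj(c,p,obs=None):
    f,cx,cy=K(c);M=np.linalg.inv(cam(c,obs));q=M[:3,:3]@np.asarray(p,float)+M[:3,3]
    return cx+f*q[0]/q[2],cy+f*q[1]/q[2]
def rot(a): return np.array([[np.cos(a),-np.sin(a)],[np.sin(a),np.cos(a)]])
E
python3 - <<'E'
from h import *
c=capture("top");I=c["frame"]
cv2.imwrite("pics/topz.png",cv2.resize(I[130:310,190:440],None,fx=3.2,fy=3.2,interpolation=cv2.INTER_CUBIC))
g=cv2.cvtColor(I,cv2.COLOR_BGR2HSV)
m=((g[...,2]>100)&(g[...,1]<80)).astype(np.uint8)
m[:110]=0
cs,_=cv2.findContours(m,cv2.RETR_EXTERNAL,cv2.CHAIN_APPROX_NONE)
for k in cs:
    if cv2.contourArea(k)<300: continue
    r=cv2.minAreaRect(k);b=cv2.boxPoints(r)
    z={True:25,False:16}[cv2.contourArea(k)>4000]
    P=np.array([ray(c,*q,z)[:2] for q in b]); 
    e=[P[1]-P[0],P[2]-P[1]]
    print(np.round(r[0]),cv2.contourArea(k),"z",z,"centre",P.mean(0).round(1),"sides",[ (np.linalg.norm(x).round(1),np.degrees(np.arctan2(x[1],x[0])).round(1)) for x in e])
    print(b.round(1).tolist())
E
```

```text
[625. 311.] 2054.5 z 16 centre [ 392.1 -820.3] sides [(np.float64(160.9), np.float64(-61.4)), (np.float64(119.3), np.float64(-153.3))]
[[588.0, 305.29998779296875], [639.0, 276.0], [662.9000244140625, 317.6000061035156], [612.0, 346.8999938964844]]
[472. 236.] 766.0 z 16 centre [ 582.6 -424.9] sides [(np.float64(91.1), np.float64(-89.3)), (np.float64(77.1), np.float64(177.6))]
[[455.0, 222.0], [489.0, 222.0], [489.0, 251.0], [455.0, 251.0]]
[157. 218.] 590.5 z 16 centre [620.7 409.9] sides [(np.float64(73.0), np.float64(-27.6)), (np.float64(87.9), np.float64(-119.9))]
[[135.39999389648438, 222.0], [149.89999389648438, 197.89999389648438], [177.8000030517578, 214.6999969482422], [163.3000030517578, 238.8000030517578]]
[251. 243.] 7147.5 z 25 centre [561.2 157.8] sides [(np.float64(191.2), np.float64(-81.6)), (np.float64(279.4), np.float64(-171.4))]
[[208.5, 194.39999389648438], [280.29998779296875, 185.0], [294.1000061035156, 290.79998779296875], [222.3000030517578, 300.1000061035156]]
[545. 170.] 948.0 z 16 centre [ 766.2 -632.5] sides [(np.float64(184.8), np.float64(-68.1)), (np.flo
[... 592 characters left out ...]
70001220703125, 121.0999984741211], [583.5, 95.19999694824219], [595.7000122070312, 137.8000030517578], [504.8999938964844, 163.6999969482422]]
[405. 205.] 11180.5 z 25 centre [ 670.7 -248.5] sides [(np.float64(540.8), np.float64(-6.0)), (np.float64(257.9), np.float64(-95.2))]
[[348.29998779296875, 300.5], [369.0, 100.5999984741211], [462.6000061035156, 110.30000305175781], [441.8999938964844, 310.20001220703125]]
[ 66. 127.] 2529.5 z 16 centre [865.7 667.2] sides [(np.float64(94.4), np.float64(-11.6)), (np.float64(237.5), np.float64(-107.3))]
[[20.299999237060547, 130.3000030517578], [30.799999237060547, 97.5999984741211], [112.5999984741211, 124.0], [102.0999984741211, 156.60000610351562]]
```

View pics/topz.png

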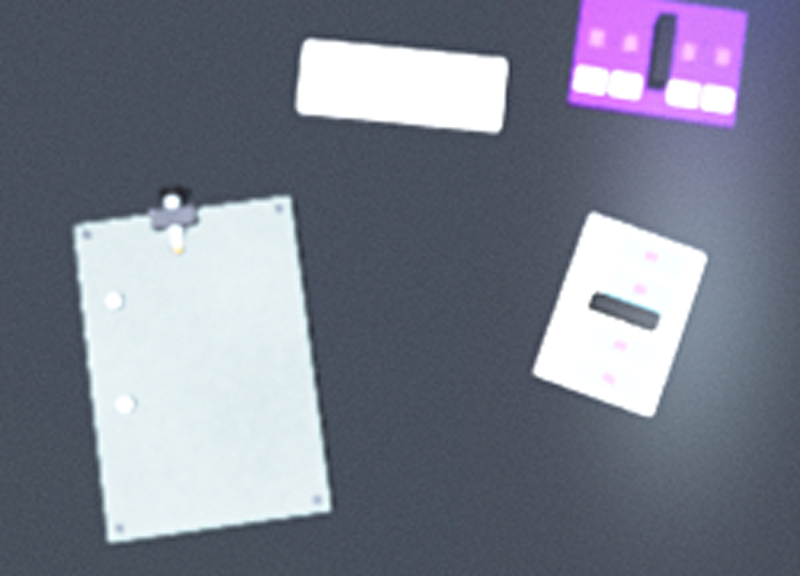

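The zoom confirms an aluminium plate with flush slides and a black rib at zoom (622,311). The stage corners are near (75,227), (291,197), (330,512) and (108,542). Next I'll turn these into poses.

Run:
```python
from h import *
c=capture("top");I=c["frame"];g=cv2.cvtColor(I,cv2.COLOR_BGR2HSV)
def quad(x0,x1,y0,y1,t,z,eps):
    m=np.zeros(I.shape[:2],np.uint8); m[y0:y1,x0:x1]=(g[y0:y1,x0:x1,2]>t)
    m=cv2.morphologyEx(m,cv2.MORPH_OPEN,np.ones((5,5)))
    k=max(cv2.findContours(m,cv2.RETR_EXTERNAL,cv2.CHAIN_APPROX_NONE)[0],key=cv2.contourArea)
    W=np.array([ray(c,*q[0],z)[:2] for q in k],np.float32)
    r=cv2.minAreaRect(W);b=cv2.boxPoints(r);e=[b[1]-b[0],b[2]-b[1]]
    print(np.round(r[0],1),[(round(float(np.linalg.norm(x)),1),round(float(np.degrees(np.arctan2(x[1],x[0]))),2)) for x in e])
quad(205,300,193,305,130,25,0)
quad(350,415,190,265,200,16,0)
# rib
m=np.zeros(I.shape[:2],np.uint8);m[215:240,368:402]=g[215:240,368:402,2]<110
k=max(cv2.findContours(m,cv2.RETR_EXTERNAL,cv2.CHAIN_APPROX_NONE)[0],key=cv2.contourArea)
W=np.array([ray(c,*q[0],50)[:2] for q in k],np.float32);print("rib",cv2.minAreaRect(W))
# manual corners
Z=lambda a:[(190+(x+.5)/3.2-.5,130+(y+.5)/3.2-.5) for x,y in a]
for nm,a,z in(("stage",[(75,227),(291,197),(330,512),(108,542)],25),("car",[(592,212),(707,257),(652,416),(534,375)],16)):
    P=np.array([ray(c,*q,z)[:2] for q in Z(a)]);print(nm,P.round(1).tolist(),P.mean(0).round(1))
    for i in range(4):
        d=P[(i+1)%4]-P[i];print("  ",np.linalg.norm(d).round(1),np.degrees(np.arctan2(d[1],d[0])).round(2))
D=[ray(c,*q,41)[:2].round(1) for q in Z([(113.5,300.5),(125,404.5)])];d=D[0]-D[1];print("dowels",D,np.linalg.norm(d),np.degrees(np.arctan2(d[1],d[0])),(D[0]+D[1])/2)
print("tip",ray(c,*Z([(178,252)])[0],34))
```

```text
[558.4 155.7] [(182.3, -81.34), (269.6, 8.66)]
[ 603.4 -190.3] [(145.9, -19.49), (105.7, 70.51)]
rib ((608.461669921875, -169.6151885986328), (16.29904556274414, 11.571558952331543), 72.12328338623047)
stage [[668.4, 261.7], [695.9, 84.4], [439.1, 47.3], [413.7, 224.5]] [554.3 154.5]
   179.5 -81.19
   259.4 -171.8
   179.0 98.15
   257.4 8.31
car [[688.1, -166.8], [651.3, -262.7], [519.1, -215.0], [551.6, -118.1]] [ 602.5 -190.7]
   102.6 -110.98
   140.6 160.18
   102.2 71.49
   145.0 -19.65
dowels [array([606.2, 225.1]), array([522.6, 212.6])] 84.5293440173293 8.503952728834113 [564.4  218.85]
tip [647.47439838 175.17905849  34.        ]
```

```bash
cat >> h.py <<'E'
def togo(target,yaw_jaw=None):
    """tool-axis shift (cm) and spin (rad) from present pose to target TCP; yaw_jaw: world direction of tool y (deg, mod 180)"""
    o=sensors.get_obs();R=Rn.from_euler('xyz',o["tcp_rot"]).as_matrix()
    s=R.T@(np.array(target)-o["tool_pos"])/10
    yw=np.degrees(np.arctan2(R[1,1],R[0,1]))
    print("t",round(o["time"],2),"pos",o["tool_pos"].round(1),"tool y yaw",yw.round(2),"tool axes x,y,z:",R.T.round(3).tolist(),"F",o["contact_force"].round(2),"w",round(o["grip_width"],1),"q",o["joint_positions"].round(2))
    print("shift cm",s.round(3))
    if yaw_jaw is not None:
        d=(yaw_jaw-yw+90)%180-90; print("yaw change deg",d.round(2),"spin",np.radians(-d).round(4),"or",np.radians(-(d-180*np.sign(d))).round(3))
E
python3 -c "
from h import *
togo([602.5,-190.5,150],-19.4)"
```

```text
t 0.25 pos [218.7 477.1 226.4] tool y yaw 65.38 tool axes x,y,z: [[-0.0, -0.001, -1.0], [0.417, 0.909, -0.001], [0.909, -0.417, -0.0]] F [-0.44 -0.97  0.88] w 91.4 q [ 1.    0.34  1.52 -0.    1.28 -0.15]
shift cm [  7.666 -44.693  62.711]
yaw change deg -84.78 spin 1.4796 or -1.662
```

```bash
python3 -m crank '[{"dx":0,"dy":-3,"dz":4,"spin":0.1},{"dx":0,"dy":-5.5,"dz":7.5,"spin":0.18},{"dx":0,"dy":-8,"dz":11,"spin":0.26},{"dx":0,"dy":-10.5,"dz":14.5,"spin":0.34},{"dx":0,"dy":-13,"dz":18,"spin":0.42},{"dx":0,"dy":-15.5,"dz":21.5,"spin":0.5},{"dx":0,"dy":-18,"dz":25,"spin":0.58},{"dx":0.5,"dy":-20.5,"dz":28.5,"spin":0.66},{"dx":1,"dy":-23,"dz":32,"spin":0.74},{"dx":1.5,"dy":-25.5,"dz":35.5,"spin":0.82},{"dx":2,"dy":-28,"dz":39,"spin":0.9},{"dx":2.5,"dy":-30.5,"dz":42.5,"spin":0.98},{"dx":3,"dy":-33,"dz":46,"spin":1.06},{"dx":3,"dy":-35.5,"dz":49.5,"spin":1.14},{"dx":3,"dy":-38,"dz":53,"spin":1.22},{"dx":3,"dy":-40,"dz":56,"spin":1.3},{"dx":3,"dy":-42,"dz":59,"spin":1.38},{"dx":3,"dy":-43.7,"dz":61.3,"spin":1.44},{"dx":3,"dy":-44.5,"dz":62.4,"spin":1.47},{"dx":3,"dy":-44.7,"dz":62.7,"spin":1.48}]' 100
python3 -c "
from h import *
togo([602.5,-190.5,150],-19.4)"
```

```text
time: 1.92
tool_pos: [603.3, -194.0, 195.5]
tcp_rot: [0.006, 1.57, -1.909]
contact_force: [-1.0, 0.5, -0.6]
grip_width: 91.6
t 1.92 pos [ 603.3 -194.   195.5] tool y yaw -19.71 tool axes x,y,z: [[-0.0, -0.001, -1.0], [0.941, -0.337, 0.0], [-0.337, -0.941, 0.001]] F [-1.04  0.51 -0.55] w 91.6 q [-0.43  0.57  1.25 -0.    1.33 -0.09]
shift cm [ 4.554 -0.195 -0.31 ]
yaw change deg 0.31 spin -0.0054 or 3.136
```

```bash
python3 -c "
from h import *
o=sensors.get_obs();c=capture('wrist');cv2.imwrite('pics/w1.png',c['frame'])
print([np.round(proj(c,p,o),1) for p in ([602.5,-190.5,50],[602.5,-190.5,16])])
togo([602.5,-190.5,150],-19.4)"
```

```text
[array([315.8, 184.5]), array([316.1, 175.3])]
t 1.97 pos [ 602.8 -192.5  195.6] tool y yaw -19.63 tool axes x,y,z: [[-0.001, 0.0, -1.0], [0.942, -0.336, -0.001], [-0.336, -0.942, -0.0]] F [-0.53  1.27 -0.58] w 92.2 q [-0.43  0.57  1.25 -0.    1.33 -0.09]
shift cm [ 4.558 -0.086 -0.176]
yaw change deg 0.23 spin -0.0039 or 3.138
```

View pics/w1.png

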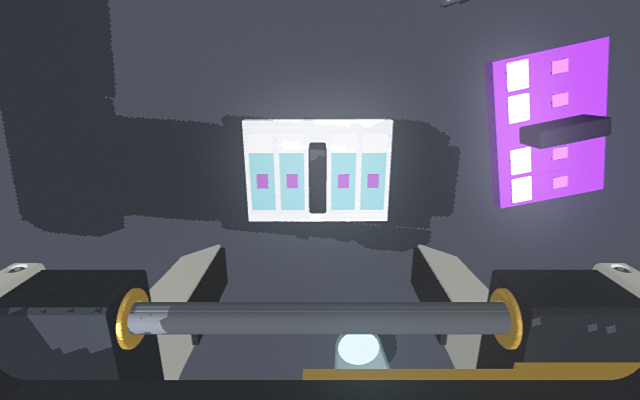

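The wrist view is square onto the carrier. Its plate corners are near (243,121), (393,121), (387,220) and (249,220), with the rib at (318,178).

```bash
python3 -c "
from h import *
o=sensors.get_obs();c=capture('wrist');I=c['frame']
m=np.zeros(I.shape[:2],np.uint8);s=(slice(100,235),slice(230,405));hsv=cv2.cvtColor(I,cv2.COLOR_BGR2HSV)
m[s]=(I[s].max(2)>185)
m=cv2.morphologyEx(m,cv2.MORPH_CLOSE,np.ones((9,9)));m=cv2.morphologyEx(m,cv2.MORPH_OPEN,np.ones((7,7)))
k=max(cv2.findContours(m,cv2.RETR_EXTERNAL,cv2.CHAIN_APPROX_NONE)[0],key=cv2.contourArea)
W=np.array([ray(c,*q[0],16,o)[:2] for q in k],np.float32);print('plate',cv2.minAreaRect(W))
m[:]=0;s=(slice(135,220),slice(303,333));m[s]=I[s].max(2)<90
k=max(cv2.findContours(m,cv2.RETR_EXTERNAL,cv2.CHAIN_APPROX_NONE)[0],key=cv2.contourArea);print(cv2.boundingRect(k))
W=np.array([ray(c,*q[0],50,o)[:2] for q in k],np.float32);print('rib',cv2.minAreaRect(W))
togo([603,-190.5,150],-19.4)"
```

```text
plate ((604.7180786132812, -188.1563720703125), (100.51854705810547, 140.59765625), 70.4245834350586)
(311, 208, 10, 6)
rib ((592.2142944335938, -212.99755859375), (4.0081000328063965, 8.664600372314453), 36.85805130004883)
t 2.02 pos [ 602.2 -190.7  195.9] tool y yaw -19.47 tool axes x,y,z: [[-0.001, 0.001, -1.0], [0.943, -0.333, -0.001], [-0.333, -0.943, -0.001]] F [-0.36 -0.51  0.24] w 91.9 q [-0.43  0.56  1.25  0.    1.33 -0.09]
shift cm [ 4.585  0.076 -0.041]
yaw change deg 0.07 spin -0.0013 or 3.14
```

```bash
python3 -m crank '[{"dx":2,"dy":0.1,"dz":-0.1},{"dx":5,"dy":0.15,"dz":-0.15},{"dx":8,"dy":0.15,"dz":-0.15},{"dx":11,"dy":0.15,"dz":-0.15},{"dx":13.5,"dy":0.15,"dz":-0.15},{"dx":15.5,"dy":0.15,"dz":-0.15},{"dx":16.6,"dy":0.15,"dz":-0.15},{"dx":17.2,"dy":0.15,"dz":-0.15},{"dx":17.4,"dy":0.15,"dz":-0.15},{"dx":17.4,"dy":0.15,"dz":-0.15}]' 100
python3 -c "
from h import *
togo([603,-190.5,22],-19.4)"
```

```text
t 2.02 pos [ 602.2 -190.7  195.9] tool y yaw -19.47 tool axes x,y,z: [[-0.001, 0.001, -1.0], [0.943, -0.333, -0.001], [-0.333, -0.943, -0.001]] F [-0.36 -0.51  0.24] w 91.9 q [-0.43  0.56  1.25  0.    1.33 -0.09]
shift cm [17.385  0.094 -0.035]
yaw change deg 0.07 spin -0.0013 or 3.14invalid input at $[0]: expected keys dx, dy, dz, spin
```

All four keys are required.

```bash
python3 -m crank '[{"dx":2,"dy":0.1,"dz":-0.1,"spin":0},{"dx":5,"dy":0.15,"dz":-0.15,"spin":0},{"dx":8,"dy":0.15,"dz":-0.15,"spin":0},{"dx":11,"dy":0.15,"dz":-0.15,"spin":0},{"dx":13.5,"dy":0.15,"dz":-0.15,"spin":0},{"dx":15.5,"dy":0.15,"dz":-0.15,"spin":0},{"dx":16.6,"dy":0.15,"dz":-0.15,"spin":0},{"dx":17.2,"dy":0.15,"dz":-0.15,"spin":0},{"dx":17.4,"dy":0.15,"dz":-0.15,"spin":0},{"dx":17.4,"dy":0.15,"dz":-0.15,"spin":0}]' 100
python3 -c "
from h import *
togo([603,-190.5,22],-19.4)
o=sensors.get_obs();c=capture('wrist');cv2.imwrite('pics/w2.png',c['frame'])"
```

```text
time: 2.85
tool_pos: [604.8, -189.0, 23.5]
tcp_rot: [1.658, 1.57, -0.251]
contact_force: [0.3, -0.2, -0.0]
grip_width: 92.0
t 2.85 pos [ 604.8 -189.    23.5] tool y yaw -19.38 tool axes x,y,z: [[0.001, -0.0, -1.0], [0.943, -0.332, 0.001], [-0.332, -0.943, -0.0]] F [ 0.34 -0.22 -0.04] w 92.0 q [-0.42  0.74  1.43  0.    0.97 -0.09]
shift cm [ 0.151 -0.116  0.204]
yaw change deg -0.02 spin 0.0004 or -3.141
```

View pics/w2.png

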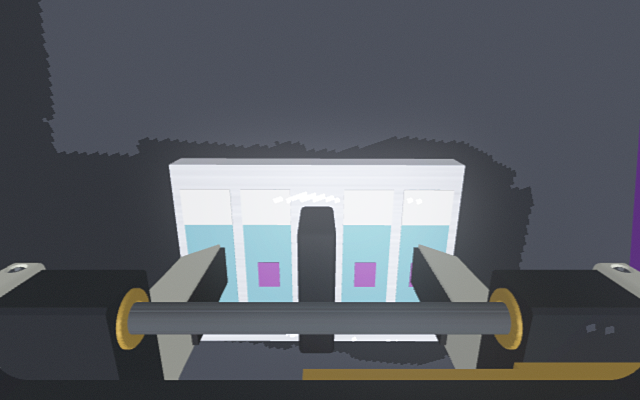

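The fingers straddle the rib, which spans columns 300-333 and is centred. Closing now.

```bash
python3 -m crank '[{"dx":0,"dy":0,"dz":0,"spin":0},{"dx":0,"dy":0,"dz":0,"spin":0},{"dx":0,"dy":0,"dz":0,"spin":0},{"dx":0,"dy":0,"dz":0,"spin":0},{"dx":0,"dy":0,"dz":0,"spin":0},{"dx":0,"dy":0,"dz":0,"spin":0},{"dx":0,"dy":0,"dz":0,"spin":0},{"dx":0,"dy":0,"dz":0,"spin":0},{"dx":0,"dy":0,"dz":0,"spin":0},{"dx":0,"dy":0,"dz":0,"spin":0}]' 0
python3 -c "
from h import *
togo([603,-190.5,22],-19.4)"
```

```text
time: 3.73
tool_pos: [604.4, -189.4, 22.7]
tcp_rot: [-2.609, 1.571, 1.764]
contact_force: [0.6, 0.6, 0.3]
grip_width: 29.6
t 3.73 pos [ 604.4 -189.4   22.7] tool y yaw -19.42 tool axes x,y,z: [[-0.0, 0.0, -1.0], [0.943, -0.333, -0.0], [-0.333, -0.943, -0.0]] F [0.58 0.58 0.27] w 29.6 q [-0.42  0.74  1.43  0.    0.97 -0.09]
shift cm [ 0.066 -0.093  0.153]
yaw change deg 0.02 spin -0.0004 or 3.141
```

```bash
python3 -m crank '[{"dx":0,"dy":0,"dz":0,"spin":0},{"dx":0,"dy":0,"dz":0,"spin":0},{"dx":0,"dy":0,"dz":0,"spin":0},{"dx":0,"dy":0,"dz":0,"spin":0},{"dx":0,"dy":0,"dz":0,"spin":0},{"dx":0,"dy":0,"dz":0,"spin":0}]' 0
python3 -m crank '[{"dx":-1,"dy":0,"dz":0,"spin":0},{"dx":-3,"dy":0,"dz":0,"spin":0},{"dx":-5,"dy":0,"dz":0,"spin":0},{"dx":-7,"dy":0,"dz":0,"spin":0},{"dx":-9,"dy":0,"dz":0,"spin":0},{"dx":-10,"dy":0,"dz":0,"spin":0},{"dx":-10,"dy":0,"dz":0,"spin":0},{"dx":-10,"dy":0,"dz":0,"spin":0}]' 0
python3 -c "
from h import *
togo([603,-190.5,22],-19.4)
o=sensors.get_obs();c=capture('wrist');cv2.imwrite('pics/w3.png',c['frame'])"
```

```text
time: 4.23
tool_pos: [604.1, -189.3, 22.6]
tcp_rot: [-1.786, 1.57, 2.588]
contact_force: [-2.1, 0.1, 1.2]
grip_width: 15.7
time: 4.9
tool_pos: [604.1, -189.3, 122.3]
tcp_rot: [-1.965, 1.57, 2.408]
contact_force: [-0.0, -0.3, -7.4]
grip_width: 15.3
t 4.9 pos [ 604.1 -189.3  122.3] tool y yaw -19.42 tool axes x,y,z: [[-0.0, 0.0, -1.0], [0.943, -0.333, -0.0], [-0.333, -0.943, -0.0]] F [-0.02 -0.32 -7.38] w 15.3 q [-0.42  0.63  1.35  0.    1.17 -0.09]
shift cm [10.026 -0.061  0.156]
yaw change deg 0.02 spin -0.0004 or 3.141
```

View pics/w3.png

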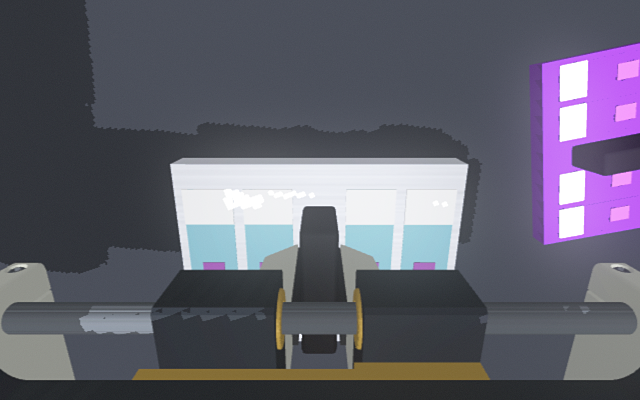

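The lift worked: about 7 N of load, grip width 15.3 mm and no tilt visible. The far plate edge runs from (171,163) to (467,163). I'll measure the carrier's pose in the hand from it and work out the approach.

```bash
python3 -c "
from h import *
c=capture('wrist');f,cx,cy=K(c);M=np.array(c['mount'])
def rt(u,v,x):
    d=M[:3,:3]@np.array([(u-cx)/f,(v-cy)/f,1]);o=M[:3,3];return (o+d*(x-o[0])/d[0]).round(1)
for u,v in((171,164),(467,164),(319,164)): print(rt(u,v,6.6))
a=np.radians(8.45);S=np.array([554.3,154.5])
p=S+rot(a)@[8,-8];print('pre',p)
togo([*p,122],8.45)
"
```

```text
[  6.6 -68.9 -50.8]
[  6.6  70.4 -50.9]
[  6.6   0.8 -50.9]
pre [563.388726   147.76241441]
t 5.0 pos [ 603.4 -189.   120.9] tool y yaw -19.43 tool axes x,y,z: [[-0.003, 0.002, -1.0], [0.943, -0.333, -0.003], [-0.333, -0.943, -0.0]] F [ 0.35  0.3  -7.38] w 15.9 q [-0.42  0.63  1.35  0.    1.17 -0.09]
shift cm [ -0.051 -14.968 -30.425]
yaw change deg 27.88 spin -0.4865 or 2.655
```

```bash
python3 -m crank '[{"dx":0,"dy":-0.5,"dz":-1,"spin":-0.02},{"dx":0,"dy":-1.7,"dz":-3.4,"spin":-0.06},{"dx":0,"dy":-3.2,"dz":-6.4,"spin":-0.11},{"dx":0,"dy":-4.7,"dz":-9.4,"spin":-0.16},{"dx":0,"dy":-6.2,"dz":-12.4,"spin":-0.21},{"dx":0,"dy":-7.7,"dz":-15.4,"spin":-0.26},{"dx":0,"dy":-9.2,"dz":-18.4,"spin":-0.31},{"dx":0,"dy":-10.7,"dz":-21.4,"spin":-0.36},{"dx":0,"dy":-12.2,"dz":-24.4,"spin":-0.41},{"dx":0,"dy":-13.4,"dz":-27.2,"spin":-0.45},{"dx":0,"dy":-14.4,"dz":-29.2,"spin":-0.475},{"dx":0,"dy":-14.9,"dz":-30.2,"spin":-0.485},{"dx":0,"dy":-15,"dz":-30.4,"spin":-0.487},{"dx":0,"dy":-15,"dz":-30.4,"spin":-0.487},{"dx":0,"dy":-15,"dz":-30.4,"spin":-0.487}]' 0
python3 -c "
from h import *
o=sensors.get_obs();c=capture('wrist');cv2.imwrite('pics/w4.png',c['frame'])
cv2.imwrite('pics/s4.png',capture('scene')['frame'])
a=np.radians(8.45);S=np.array([554.3,154.5])
p=S+rot(a)@[8,-8]
togo([*p,49],8.45)
"
```

```text
time: 6.25
tool_pos: [563.9, 146.3, 122.3]
tcp_rot: [-0.971, 1.57, -2.394]
contact_force: [0.7, -0.9, -6.1]
grip_width: 15.9
t 6.35 pos [564.2 145.9 122.5] tool y yaw 8.38 tool axes x,y,z: [[-0.0, -0.0, -1.0], [0.989, 0.146, -0.0], [0.146, -0.989, 0.0]] F [ 0.39  0.29 -7.6 ] w 15.9 q [ 0.12  0.54  1.5  -0.    1.09 -0.02]
shift cm [ 7.351 -0.046 -0.201]
yaw change deg 0.07 spin -0.0012 or 3.14
```

View pics/w4.png

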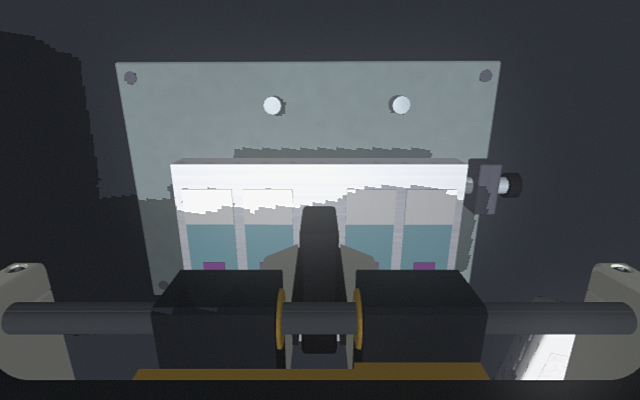

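View pics/s4.png

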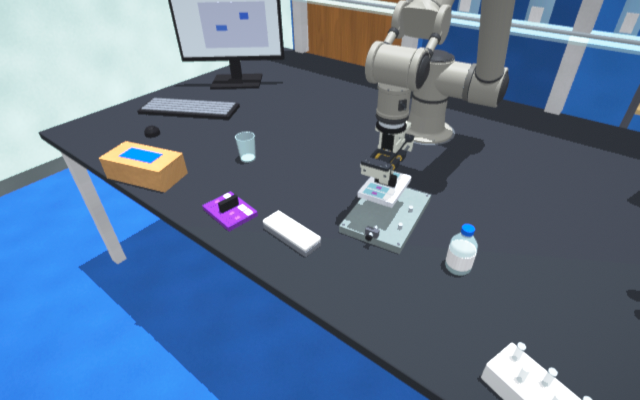

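Dowel tops show at (272,105) and (401,105), and the stage's back edge is level along row 62, so the yaw matches. The carrier is held clear over the slab. I'll check the dowel positions from here.

```bash
python3 -c "
from h import *
o=sensors.get_obs();c=capture('wrist')
I=c['frame'];g=cv2.cvtColor(I,cv2.COLOR_BGR2GRAY)
r=cv2.HoughCircles(g[80:130,240:430],cv2.HOUGH_GRADIENT,1,60,param1=120,param2=12,minRadius=6,maxRadius=13);print(r)
P=[ray(c,240+q[0],80+q[1],41,o)[:2] for q in sorted(r[0].tolist())[:2]]
d=P[1]-P[0];print(P,np.linalg.norm(d),np.degrees(np.arctan2(d[1],d[0])))
R=Rn.from_euler('xyz',o['tcp_rot']).as_matrix();m=np.array([*((P[0]+P[1])/2),41])
print('dowel mid in tool',R.T@(m-o['tool_pos']))
cv2.imwrite('pics/w4z.png',cv2.resize(I[130:230,420:540],None,fx=5,fy=5))
"
```

```text
[[[157.5  23.5  10.2]
  [ 30.5  24.5   8.4]]]
[array([523.72637103, 214.51753969]), array([605.29198489, 227.21574351])] 82.54812986715956 8.848823469128419
dowel mid in tool [ 81.48200196  11.30353546 -74.17633891]
```

View pics/w4z.png

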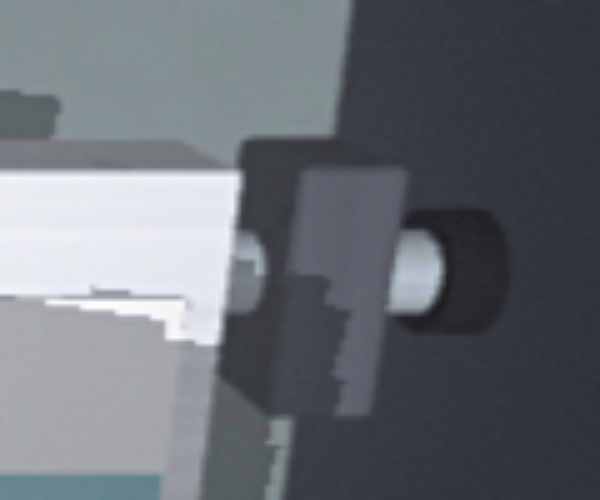

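```bash
python3 -m crank '[{"dx":1,"dy":0,"dz":-0.2,"spin":0},{"dx":3,"dy":0,"dz":-0.5,"spin":0},{"dx":5,"dy":0,"dz":-0.6,"spin":0},{"dx":6.2,"dy":0,"dz":-0.6,"spin":0},{"dx":6.8,"dy":0,"dz":-0.6,"spin":0},{"dx":7.1,"dy":0,"dz":-0.6,"spin":0},{"dx":7.1,"dy":0,"dz":-0.6,"spin":0},{"dx":7.1,"dy":0,"dz":-0.6,"spin":0}]' 0
python3 -m crank '[{"dx":0.05,"dy":0,"dz":0,"spin":0},{"dx":0.1,"dy":0,"dz":0,"spin":0},{"dx":0.15,"dy":0,"dz":0,"spin":0},{"dx":0.2,"dy":0,"dz":0,"spin":0},{"dx":0.25,"dy":0,"dz":0,"spin":0},{"dx":0.25,"dy":0,"dz":0,"spin":0}]' 0
python3 -c "
from h import *
togo([564,146,47.6],8.45);print(sensors.get_obs()['moment'])
"
```

```text
time: 7.07
tool_pos: [563.7, 153.0, 52.3]
tcp_rot: [1.627, 1.57, 0.204]
contact_force: [0.1, 0.5, -7.8]
grip_width: 15.8
time: 7.57
tool_pos: [563.1, 153.1, 49.2]
tcp_rot: [2.242, 1.571, 0.819]
contact_force: [-0.7, -0.4, -7.1]
grip_width: 16.0
t 7.57 pos [563.1 153.1  49.2] tool y yaw 8.48 tool axes x,y,z: [[0.0, 0.0, -1.0], [0.989, 0.148, 0.0], [0.148, -0.989, -0.0]] F [-0.68 -0.42 -7.14] w 16.0 q [ 0.13  0.64  1.57  0.    0.93 -0.01]
shift cm [ 0.162 -0.016  0.718]
yaw change deg -0.03 spin 0.0006 or -3.141
[-0.14902469  0.04446319  0.00551644]
```

Still airborne, so I'll creep down.

```bash
python3 -m crank '[{"dx":0.05,"dy":0,"dz":0,"spin":0},{"dx":0.1,"dy":0,"dz":0,"spin":0},{"dx":0.1,"dy":0,"dz":0,"spin":0}]' 0
python3 -m crank '[{"dx":0.03,"dy":0,"dz":0,"spin":0},{"dx":0.06,"dy":0,"dz":0,"spin":0},{"dx":0.06,"dy":0,"dz":0,"spin":0}]' 0
python3 -c "
from h import *
togo([564,146,47.6],8.45);print(sensors.get_obs()['moment'])
"
```

```text
time: 7.82
tool_pos: [563.1, 153.1, 48.1]
tcp_rot: [-1.935, 1.571, 2.925]
contact_force: [-0.4, 0.4, -7.8]
grip_width: 16.0
time: 8.07
tool_pos: [563.2, 153.1, 47.7]
tcp_rot: [1.943, 1.571, 0.521]
contact_force: [-0.3, 0.3, -6.1]
grip_width: 15.6
t 8.07 pos [563.2 153.1  47.7] tool y yaw 8.48 tool axes x,y,z: [[0.0, 0.0, -1.0], [0.989, 0.147, 0.0], [0.147, -0.989, -0.0]] F [-0.32  0.32 -6.14] w 15.6 q [ 0.13  0.64  1.57  0.    0.93 -0.01]
shift cm [ 0.01  -0.023  0.717]
yaw change deg -0.03 spin 0.0005 or -3.141
[-0.06030671  0.10507139 -0.01997967]
```

```bash
python3 -m crank '[{"dx":0.02,"dy":0,"dz":0,"spin":0},{"dx":0.04,"dy":0,"dz":0,"spin":0},{"dx":0.04,"dy":0,"dz":0,"spin":0}]' 0
python3 -m crank '[{"dx":0.02,"dy":0,"dz":0,"spin":0},{"dx":0.04,"dy":0,"dz":0,"spin":0},{"dx":0.04,"dy":0,"dz":0,"spin":0}]' 0
python3 -c "
from h import *
togo([564,146,47.6],8.45);print(sensors.get_obs()['moment'])
"
```

```text
time: 8.32
tool_pos: [563.2, 153.1, 47.6]
tcp_rot: [1.651, 1.57, 0.228]
contact_force: [-1.2, -0.3, -1.3]
grip_width: 15.6
time: 8.57
tool_pos: [563.3, 153.1, 47.6]
tcp_rot: [1.592, 1.57, 0.17]
contact_force: [-4.1, -0.4, 5.3]
grip_width: 15.6
t 8.57 pos [563.3 153.1  47.6] tool y yaw 8.48 tool axes x,y,z: [[0.001, 0.0, -1.0], [0.989, 0.148, 0.001], [0.148, -0.989, -0.0]] F [-4.15 -0.41  5.25] w 15.6 q [ 0.13  0.64  1.57  0.    0.93 -0.01]
shift cm [ 0.    -0.031  0.716]
yaw change deg -0.03 spin 0.0006 or -3.141
[-0.28030377  0.8030268   0.01300926]
```

Landed: the vertical force went from -7.5 N to +5 N over 0.8 mm at TCP z 47.6, as expected. I'll open slightly so the plate settles flat, then re-grip without stress.

```bash
python3 -m crank '[{"dx":0,"dy":0,"dz":0,"spin":0},{"dx":-0.03,"dy":0,"dz":0,"spin":0},{"dx":-0.05,"dy":0,"dz":0,"spin":0},{"dx":-0.05,"dy":0,"dz":0,"spin":0}]' 24
python3 -c "
from h import *
o=sensors.get_obs();print(o['contact_force'],o['moment'],o['tool_pos'])"
python3 -m crank '[{"dx":0,"dy":0,"dz":0,"spin":0},{"dx":0,"dy":0,"dz":0,"spin":0},{"dx":0,"dy":0,"dz":0,"spin":0},{"dx":0,"dy":0,"dz":0,"spin":0},{"dx":0,"dy":0,"dz":0,"spin":0},{"dx":0,"dy":0,"dz":0,"spin":0}]' 0
python3 -c "
from h import *
togo([564,146,47.6],8.45);print(sensors.get_obs()['moment'])
"
```

```text
time: 8.9
tool_pos: [563.6, 153.2, 47.4]
tcp_rot: [1.659, 1.57, 0.237]
contact_force: [0.6, -0.3, -0.1]
grip_width: 22.3
[ 0.58957837 -0.33249758 -0.08640168] [-0.10126531  0.0340124   0.01452109] [563.59740776 153.18233451  47.42279795]
time: 9.4
tool_pos: [563.3, 153.2, 47.3]
tcp_rot: [1.78, 1.57, 0.357]
contact_force: [1.5, 1.0, -1.4]
grip_width: 15.4
t 9.4 pos [563.3 153.2  47.3] tool y yaw 8.48 tool axes x,y,z: [[0.0, 0.0, -1.0], [0.989, 0.147, 0.0], [0.147, -0.989, -0.0]] F [ 1.53  1.01 -1.38] w 15.4 q [ 0.13  0.64  1.57  0.    0.93 -0.01]
shift cm [-0.033 -0.034  0.719]
yaw change deg -0.03 spin 0.0006 or -3.141
[-0.0570783  -0.1372287  -0.00313055]
```

```bash
cat >> h.py <<'E'
def st(n=1):
    o=sensors.get_obs();R=Rn.from_euler('xyz',o["tcp_rot"]).as_matrix()
    a=np.radians(8.45);f=rot(-a)@o["contact_force"][:2];p=rot(-a)@(o["tool_pos"][:2]-[554.3,154.5])
    print("t %.2f  stage xy %.2f %.2f z %.2f yaw %.3f | Fx %.2f Fy %.2f Fz %.2f Mz %.3f | w %.1f"%(o["time"],p[0],p[1],o["tool_pos"][2],np.degrees(np.arctan2(R[1,1],R[0,1])),f[0],f[1],o["contact_force"][2],o["moment"][2],o["grip_width"]))
E
S='python3 -c "from h import *;st()"'
eval $S
python3 -m crank '[{"dx":0,"dy":0,"dz":-0.1,"spin":0},{"dx":0,"dy":0,"dz":-0.2,"spin":0},{"dx":0,"dy":0,"dz":-0.3,"spin":0},{"dx":0,"dy":0,"dz":-0.4,"spin":0},{"dx":0,"dy":0,"dz":-0.5,"spin":0},{"dx":0,"dy":0,"dz":-0.6,"spin":0},{"dx":0,"dy":0,"dz":-0.6,"spin":0}]' 0 >/dev/null
eval $S
python3 -m crank '[{"dx":0,"dy":0,"dz":-0.05,"spin":0},{"dx":0,"dy":0,"dz":-0.1,"spin":0},{"dx":0,"dy":0,"dz":-0.1,"spin":0}]' 0 >/dev/null
eval $S
python3 -m crank '[{"dx":0,"dy":0,"dz":-0.05,"spin":0},{"dx":0,"dy":0,"dz":-0.1,"spin":0},{"dx":0,"dy":0,"dz":-0.1,"spin":0}]' 0 >/dev/null
eval $S
```

```text
t 9.40  stage xy 8.68 -2.64 z 47.27 yaw 8.482 | Fx 1.66 Fy 0.77 Fz -1.38 Mz -0.003 | w 15.4
t 9.98  stage xy 8.43 3.59 z 47.28 yaw 8.491 | Fx -0.14 Fy -0.79 Fz -0.35 Mz 0.007 | w 15.7
t 10.23  stage xy 8.48 4.45 z 47.30 yaw 8.485 | Fx -0.60 Fy -1.74 Fz -1.79 Mz 0.059 | w 15.6
t 10.48  stage xy 8.50 5.42 z 47.29 yaw 8.480 | Fx -0.25 Fy -1.44 Fz -1.54 Mz -0.041 | w 16.0
```

```bash
S='python3 -c "from h import *;st()"'
python3 -m crank '[{"dx":0,"dy":0,"dz":-0.03,"spin":0},{"dx":0,"dy":0,"dz":-0.05,"spin":0},{"dx":0,"dy":0,"dz":-0.05,"spin":0}]' 0 >/dev/null
eval $S
python3 -m crank '[{"dx":0,"dy":0,"dz":-0.03,"spin":0},{"dx":0,"dy":0,"dz":-0.05,"spin":0},{"dx":0,"dy":0,"dz":-0.05,"spin":0}]' 0 >/dev/null
eval $S
```

```text
t 10.73  stage xy 8.49 5.88 z 47.27 yaw 8.483 | Fx -0.12 Fy -1.00 Fz -1.18 Mz -0.015 | w 15.8
t 10.98  stage xy 8.49 6.38 z 47.28 yaw 8.478 | Fx 1.00 Fy -1.36 Fz -2.05 Mz -0.013 | w 15.9
```

```bash
S='python3 -c "from h import *;st()"'
python3 -m crank '[{"dx":0,"dy":0,"dz":-0.03,"spin":0},{"dx":0,"dy":0,"dz":-0.03,"spin":0},{"dx":0,"dy":0,"dz":-0.03,"spin":0}]' 0 >/dev/null
eval $S
```

```text
t 11.23  stage xy 8.50 6.70 z 47.29 yaw 8.480 | Fx 0.42 Fy -1.94 Fz -1.89 Mz -0.001 | w 15.9
```

Let me look at the remaining gap.

```bash
python3 -c "
from h import *
c=capture('wrist');I=c['frame'];cv2.imwrite('pics/w5z.png',cv2.resize(I[90:210,150:550],None,fx=2,fy=2,interpolation=cv2.INTER_CUBIC))"
```

```text
(no output)
```

View pics/w5z.png

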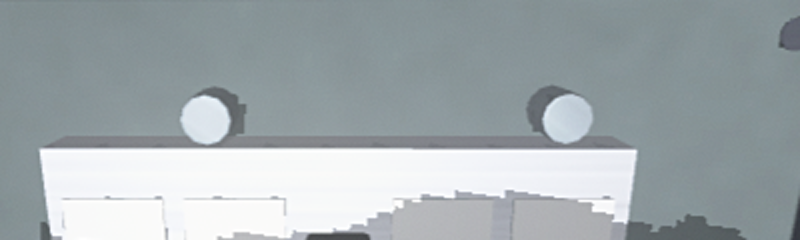

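The dowel tops end at about row 143.5 and the plate edge lies at row 149, equal on both sides. That leaves roughly 1 mm, and the edge is parallel. Creeping in 0.3-0.4 mm steps.

```bash
S='python3 -c "from h import *;st()"'
python3 -m crank '[{"dx":0,"dy":0,"dz":-0.02,"spin":0},{"dx":0,"dy":0,"dz":-0.04,"spin":0},{"dx":0,"dy":0,"dz":-0.04,"spin":0}]' 0 >/dev/null
eval $S
python3 -m crank '[{"dx":0,"dy":0,"dz":-0.02,"spin":0},{"dx":0,"dy":0,"dz":-0.03,"spin":0},{"dx":0,"dy":0,"dz":-0.03,"spin":0}]' 0 >/dev/null
eval $S
```

```text
t 11.53  stage xy 8.48 7.07 z 47.28 yaw 8.479 | Fx 0.07 Fy -1.57 Fz -1.46 Mz -0.049 | w 15.8
t 11.78  stage xy 8.50 7.37 z 47.27 yaw 8.483 | Fx 0.08 Fy -1.80 Fz -2.30 Mz -0.015 | w 15.8
```

```bash
S='python3 -c "from h import *;st()"'
python3 -m crank '[{"dx":0,"dy":0,"dz":-0.02,"spin":0},{"dx":0,"dy":0,"dz":-0.03,"spin":0},{"dx":0,"dy":0,"dz":-0.03,"spin":0}]' 0 >/dev/null
eval $S
```

```text
t 12.03  stage xy 8.50 7.49 z 47.28 yaw 8.479 | Fx 0.43 Fy -2.37 Fz -2.94 Mz -0.001 | w 16.0
```

```bash
S='python3 -c "from h import *;st()"'
python3 -m crank '[{"dx":0,"dy":0,"dz":-0.02,"spin":0},{"dx":0,"dy":0,"dz":-0.02,"spin":0},{"dx":0,"dy":0,"dz":-0.02,"spin":0}]' 0 >/dev/null
eval $S
```

```text
t 12.28  stage xy 8.56 7.56 z 47.31 yaw 8.481 | Fx 0.07 Fy -2.63 Fz -2.04 Mz 0.055 | w 16.0
```

```bash
S='python3 -c "from h import *;st()"'
python3 -m crank '[{"dx":0,"dy":0,"dz":-0.02,"spin":0},{"dx":0,"dy":0,"dz":-0.02,"spin":0},{"dx":0,"dy":0,"dz":-0.02,"spin":0}]' 0 >/dev/null
eval $S
```

```text
t 12.53  stage xy 8.58 7.66 z 47.30 yaw 8.492 | Fx 0.85 Fy -4.95 Fz -3.70 Mz 0.113 | w 15.6
```

Contact at y≈7.55, and Mz>0 means the load is on the left (-x) dowel. I'll turn slightly (yaw up) so the right dowel shares it.

```bash
S='python3 -c "from h import *;st()"'
python3 -m crank '[{"dx":0,"dy":0,"dz":-0.01,"spin":-0.002},{"dx":0,"dy":0,"dz":-0.01,"spin":-0.002},{"dx":0,"dy":0,"dz":-0.01,"spin":-0.002}]' 0 >/dev/null
eval $S
```

```text
t 12.78  stage xy 8.62 7.67 z 47.33 yaw 8.594 | Fx 1.00 Fy -5.71 Fz -3.46 Mz 0.031 | w 16.0
```

```bash
S='python3 -c "from h import *;st()"'
python3 -m crank '[{"dx":0,"dy":0,"dz":-0.01,"spin":-0.002},{"dx":0,"dy":0,"dz":-0.01,"spin":-0.002},{"dx":0,"dy":0,"dz":-0.01,"spin":-0.002}]' 0 >/dev/null
eval $S
```

```text
t 13.03  stage xy 8.60 7.68 z 47.30 yaw 8.696 | Fx 0.26 Fy -5.32 Fz -3.39 Mz -0.065 | w 15.3
```

```bash
S='python3 -c "from h import *;st()"'
python3 -m crank '[{"dx":0,"dy":0,"dz":-0.02,"spin":0},{"dx":0,"dy":0,"dz":-0.03,"spin":0},{"dx":0,"dy":0,"dz":-0.03,"spin":0},{"dx":0,"dy":0,"dz":-0.03,"spin":0}]' 0 >/dev/null
eval $S;eval $S
```

```text
t 13.37  stage xy 8.64 7.70 z 47.33 yaw 8.697 | Fx 0.73 Fy -6.32 Fz -2.38 Mz -0.048 | w 15.8
t 13.37  stage xy 8.64 7.70 z 47.33 yaw 8.697 | Fx 0.73 Fy -6.32 Fz -2.38 Mz -0.048 | w 15.8
```

```bash
S='python3 -c "from h import *;st()"'
python3 -m crank '[{"dx":0,"dy":0,"dz":-0.02,"spin":0},{"dx":0,"dy":0,"dz":-0.04,"spin":0},{"dx":0,"dy":0,"dz":-0.04,"spin":0},{"dx":0,"dy":0,"dz":-0.04,"spin":0}]' 0 >/dev/null
eval $S
python3 -c "
from h import *
c=capture('wrist');I=c['frame'];cv2.imwrite('pics/w6z.png',cv2.resize(I[90:210,150:550],None,fx=2,fy=2,interpolation=cv2.INTER_CUBIC))"
```

```text
t 13.70  stage xy 8.62 7.75 z 47.38 yaw 8.706 | Fx 0.26 Fy -8.97 Fz -2.42 Mz -0.072 | w 15.8
```

View pics/w6z.png

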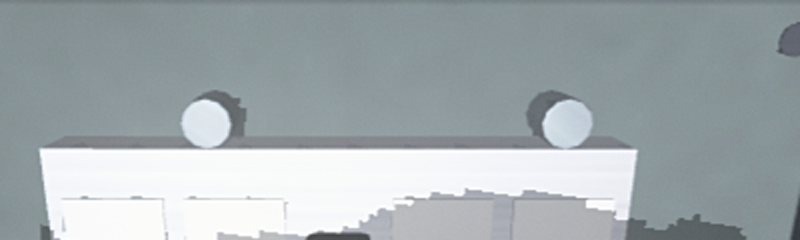

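Plate edge and both dowels coincide (row 148), with Fy about -9 N and Mz -0.072, which matches an even split. I'll now slide along the dowels (tool +y).

```bash
S='python3 -c "from h import *;st()"'
python3 -m crank '[{"dx":0,"dy":0.05,"dz":0,"spin":0},{"dx":0,"dy":0.12,"dz":0,"spin":0},{"dx":0,"dy":0.2,"dz":0,"spin":0},{"dx":0,"dy":0.3,"dz":0,"spin":0},{"dx":0,"dy":0.4,"dz":0,"spin":0},{"dx":0,"dy":0.5,"dz":0,"spin":0},{"dx":0,"dy":0.5,"dz":0,"spin":0}]' 0 >/dev/null
eval $S
```

```text
t 14.33  stage xy 12.49 7.72 z 47.35 yaw 8.706 | Fx -4.70 Fy -8.28 Fz 0.46 Mz 0.028 | w 16.0
```

```bash
S='python3 -c "from h import *;st()"'
python3 -m crank '[{"dx":0,"dy":0.1,"dz":0,"spin":0},{"dx":0,"dy":0.2,"dz":0,"spin":0},{"dx":0,"dy":0.3,"dz":0,"spin":0},{"dx":0,"dy":0.4,"dz":0,"spin":0},{"dx":0,"dy":0.4,"dz":0,"spin":0}]' 0 >/dev/null
eval $S
python3 -c "
from h import *
c=capture('wrist');I=c['frame'];cv2.imwrite('pics/w7z.png',cv2.resize(I[90:210,150:550],None,fx=2,fy=2,interpolation=cv2.INTER_CUBIC))"
```

```text
t 14.75  stage xy 16.50 7.71 z 47.34 yaw 8.704 | Fx -4.71 Fy -8.89 Fz -0.42 Mz 0.011 | w 15.9
```

View pics/w7z.png

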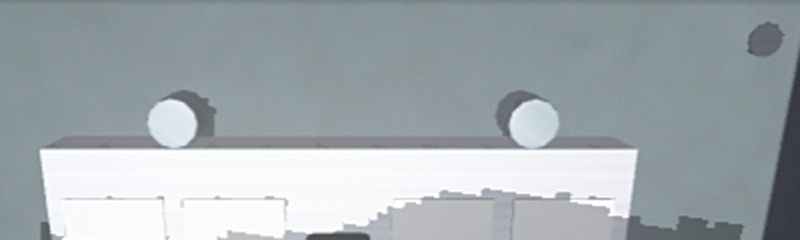

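```bash
S='python3 -c "from h import *;st()"'
python3 -m crank '[{"dx":0,"dy":0.1,"dz":0,"spin":0},{"dx":0,"dy":0.2,"dz":0,"spin":0},{"dx":0,"dy":0.3,"dz":0,"spin":0},{"dx":0,"dy":0.3,"dz":0,"spin":0}]' 0 >/dev/null
eval $S
python3 -c "
from h import *
c=capture('wrist');I=c['frame'];cv2.imwrite('pics/w8z.png',cv2.resize(I[130:280,420:580],None,fx=4,fy=4,interpolation=cv2.INTER_CUBIC))"
```

```text
t 15.13  stage xy 19.49 7.75 z 47.32 yaw 8.709 | Fx -4.57 Fy -7.97 Fz 1.09 Mz 0.023 | w 16.0
```

View pics/w8z.png

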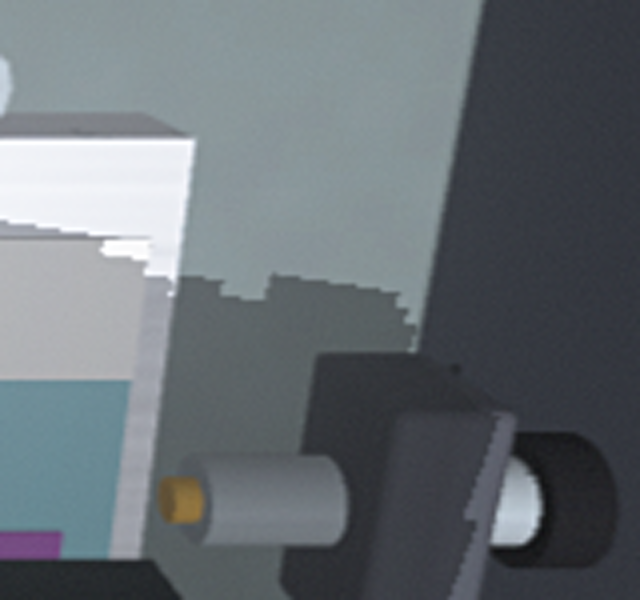

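The pin tip (162,500) is about 2 mm from the plate edge (~148), so the face is about 5-6 mm away. I'll continue in small steps.

```bash
S='python3 -c "from h import *;st()"'
python3 -m crank '[{"dx":0,"dy":0.05,"dz":0,"spin":0},{"dx":0,"dy":0.1,"dz":0,"spin":0},{"dx":0,"dy":0.15,"dz":0,"spin":0},{"dx":0,"dy":0.2,"dz":0,"spin":0},{"dx":0,"dy":0.2,"dz":0,"spin":0}]' 0 >/dev/null
eval $S
python3 -m crank '[{"dx":0,"dy":0.03,"dz":0,"spin":0},{"dx":0,"dy":0.06,"dz":0,"spin":0},{"dx":0,"dy":0.1,"dz":0,"spin":0},{"dx":0,"dy":0.1,"dz":0,"spin":0}]' 0 >/dev/null
eval $S
```

```text
t 15.60  stage xy 21.37 7.75 z 47.34 yaw 8.708 | Fx -4.29 Fy -9.39 Fz 1.96 Mz 0.012 | w 16.0
t 15.93  stage xy 22.34 7.75 z 47.34 yaw 8.710 | Fx -4.71 Fy -8.58 Fz 1.32 Mz 0.007 | w 15.5
```

```bash
S='python3 -c "from h import *;st()"'
python3 -m crank '[{"dx":0,"dy":0.03,"dz":0,"spin":0},{"dx":0,"dy":0.05,"dz":0,"spin":0},{"dx":0,"dy":0.05,"dz":0,"spin":0}]' 0 >/dev/null
eval $S
python3 -m crank '[{"dx":0,"dy":0.03,"dz":0,"spin":0},{"dx":0,"dy":0.05,"dz":0,"spin":0},{"dx":0,"dy":0.05,"dz":0,"spin":0}]' 0 >/dev/null
eval $S
python3 -c "
from h import *
c=capture('wrist');I=c['frame'];cv2.imwrite('pics/w9z.png',cv2.resize(I[130:280,420:580],None,fx=4,fy=4,interpolation=cv2.INTER_CUBIC))"
```

```text
t 16.18  stage xy 22.79 7.77 z 47.31 yaw 8.713 | Fx -4.80 Fy -8.63 Fz 1.22 Mz 0.035 | w 16.0
t 16.43  stage xy 23.29 7.77 z 47.33 yaw 8.711 | Fx -4.58 Fy -8.62 Fz 0.41 Mz 0.000 | w 15.9
```

View pics/w9z.png

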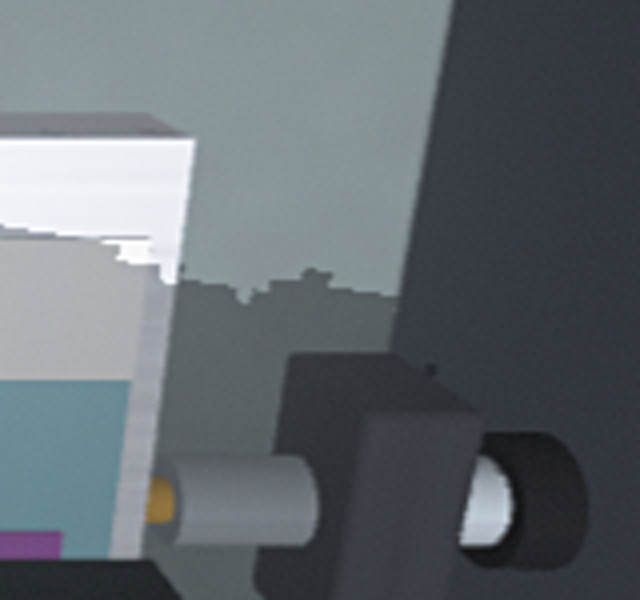

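About 3 mm remain to the screw face (edge ~150, face ~176).

```bash
S='python3 -c "from h import *;st()"'
python3 -m crank '[{"dx":0,"dy":0.03,"dz":0,"spin":0},{"dx":0,"dy":0.06,"dz":0,"spin":0},{"dx":0,"dy":0.1,"dz":0,"spin":0},{"dx":0,"dy":0.1,"dz":0,"spin":0}]' 0 >/dev/null
eval $S
python3 -m crank '[{"dx":0,"dy":0.03,"dz":0,"spin":0},{"dx":0,"dy":0.05,"dz":0,"spin":0},{"dx":0,"dy":0.05,"dz":0,"spin":0}]' 0 >/dev/null
eval $S
python3 -m crank '[{"dx":0,"dy":0.02,"dz":0,"spin":0},{"dx":0,"dy":0.04,"dz":0,"spin":0},{"dx":0,"dy":0.04,"dz":0,"spin":0}]' 0 >/dev/null
eval $S
```

```text
t 16.82  stage xy 24.34 7.77 z 47.34 yaw 8.710 | Fx -4.84 Fy -8.95 Fz 0.92 Mz 0.042 | w 15.7
t 17.07  stage xy 24.84 7.77 z 47.34 yaw 8.711 | Fx -5.02 Fy -7.98 Fz 1.11 Mz 0.052 | w 15.8
t 17.32  stage xy 25.18 7.75 z 47.34 yaw 8.710 | Fx -5.19 Fy -9.61 Fz 1.33 Mz 0.067 | w 16.0
```

```bash
S='python3 -c "from h import *;st()"'
python3 -m crank '[{"dx":0,"dy":0.02,"dz":0,"spin":0},{"dx":0,"dy":0.03,"dz":0,"spin":0},{"dx":0,"dy":0.03,"dz":0,"spin":0}]' 0 >/dev/null
eval $S
```

```text
t 17.57  stage xy 25.36 7.73 z 47.36 yaw 8.711 | Fx -5.76 Fy -8.80 Fz 0.91 Mz 0.038 | w 16.0
```

```bash
S='python3 -c "from h import *;st()"'
python3 -m crank '[{"dx":0,"dy":0.02,"dz":0,"spin":0},{"dx":0,"dy":0.03,"dz":0,"spin":0},{"dx":0,"dy":0.03,"dz":0,"spin":0}]' 0 >/dev/null
eval $S
```

```text
t 17.82  stage xy 25.67 7.77 z 47.36 yaw 8.709 | Fx -5.69 Fy -8.82 Fz 0.86 Mz -0.013 | w 15.6
```

```bash
S='python3 -c "from h import *;st()"'
python3 -m crank '[{"dx":0,"dy":0.02,"dz":0,"spin":0},{"dx":0,"dy":0.03,"dz":0,"spin":0},{"dx":0,"dy":0.03,"dz":0,"spin":0}]' 0 >/dev/null
eval $S
```

```text
t 18.07  stage xy 25.93 7.76 z 47.34 yaw 8.711 | Fx -6.24 Fy -9.54 Fz 0.94 Mz 0.021 | w 15.9
```

Still moving (the pin spring adds load). Continuing.

```bash
S='python3 -c "from h import *;st()"'
python3 -m crank '[{"dx":0,"dy":0.02,"dz":0,"spin":0},{"dx":0,"dy":0.03,"dz":0,"spin":0},{"dx":0,"dy":0.03,"dz":0,"spin":0}]' 0 >/dev/null
eval $S
```

```text
t 18.32  stage xy 26.24 7.76 z 47.35 yaw 8.709 | Fx -5.55 Fy -8.16 Fz 0.48 Mz 0.063 | w 15.9
```

```bash
S='python3 -c "from h import *;st()"'
python3 -m crank '[{"dx":0,"dy":0.02,"dz":0,"spin":0},{"dx":0,"dy":0.03,"dz":0,"spin":0},{"dx":0,"dy":0.03,"dz":0,"spin":0}]' 0 >/dev/null
eval $S
```

```text
t 18.57  stage xy 26.54 7.75 z 47.36 yaw 8.709 | Fx -4.94 Fy -8.07 Fz 1.89 Mz -0.006 | w 15.9
```

```bash
python3 -c "
from h import *
c=capture('wrist');I=c['frame'];cv2.imwrite('pics/w10z.png',cv2.resize(I[130:280,420:580],None,fx=4,fy=4,interpolation=cv2.INTER_CUBIC))"
```

```text
(no output)
```

View pics/w10z.png

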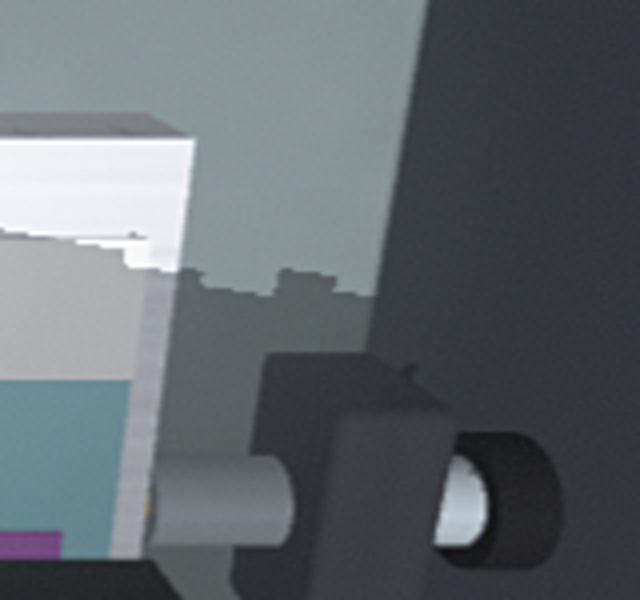

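A thin gold sliver remains at (150,505), so less than about 1 mm is left.

```bash
S='python3 -c "from h import *;st()"'
python3 -m crank '[{"dx":0,"dy":0.02,"dz":0,"spin":0},{"dx":0,"dy":0.03,"dz":0,"spin":0},{"dx":0,"dy":0.03,"dz":0,"spin":0}]' 0 >/dev/null
eval $S
```

```text
t 18.87  stage xy 26.84 7.78 z 47.35 yaw 8.715 | Fx -5.25 Fy -9.07 Fz 1.58 Mz 0.084 | w 15.9
```

```bash
S='python3 -c "from h import *;st()"'
python3 -m crank '[{"dx":0,"dy":0.02,"dz":0,"spin":0},{"dx":0,"dy":0.03,"dz":0,"spin":0},{"dx":0,"dy":0.03,"dz":0,"spin":0}]' 0 >/dev/null
eval $S
```

```text
t 19.12  stage xy 27.09 7.77 z 47.34 yaw 8.714 | Fx -5.74 Fy -7.38 Fz 1.05 Mz 0.078 | w 15.9
```

```bash
S='python3 -c "from h import *;st()"'
python3 -m crank '[{"dx":0,"dy":0.02,"dz":0,"spin":0},{"dx":0,"dy":0.03,"dz":0,"spin":0},{"dx":0,"dy":0.03,"dz":0,"spin":0}]' 0 >/dev/null
eval $S
```

```text
t 19.37  stage xy 27.41 7.79 z 47.35 yaw 8.714 | Fx -5.94 Fy -9.36 Fz 1.39 Mz 0.015 | w 16.0
```

```bash
S='python3 -c "from h import *;st()"'
python3 -m crank '[{"dx":0,"dy":0.02,"dz":0,"spin":0},{"dx":0,"dy":0.03,"dz":0,"spin":0},{"dx":0,"dy":0.03,"dz":0,"spin":0}]' 0 >/dev/null
eval $S
```

```text
t 19.62  stage xy 27.71 7.76 z 47.37 yaw 8.710 | Fx -5.17 Fy -8.34 Fz 1.63 Mz 0.004 | w 16.1
```

```bash
S='python3 -c "from h import *;st()"'
python3 -m crank '[{"dx":0,"dy":0.02,"dz":0,"spin":0},{"dx":0,"dy":0.03,"dz":0,"spin":0},{"dx":0,"dy":0.03,"dz":0,"spin":0}]' 0 >/dev/null
eval $S
```

```text
t 19.87  stage xy 27.99 7.78 z 47.34 yaw 8.710 | Fx -5.91 Fy -9.21 Fz 2.37 Mz 0.081 | w 15.9
```

```bash
S='python3 -c "from h import *;st()"'
python3 -m crank '[{"dx":0,"dy":0.02,"dz":0,"spin":0},{"dx":0,"dy":0.02,"dz":0,"spin":0},{"dx":0,"dy":0.02,"dz":0,"spin":0}]' 0 >/dev/null
eval $S
```

```text
t 20.12  stage xy 28.19 7.80 z 47.34 yaw 8.714 | Fx -5.29 Fy -8.94 Fz 1.15 Mz 0.036 | w 15.6
```

```bash
S='python3 -c "from h import *;st()"'
python3 -m crank '[{"dx":0,"dy":0.02,"dz":0,"spin":0},{"dx":0,"dy":0.03,"dz":0,"spin":0},{"dx":0,"dy":0.03,"dz":0,"spin":0}]' 0 >/dev/null
eval $S
```

```text
t 20.37  stage xy 28.49 7.76 z 47.36 yaw 8.711 | Fx -7.15 Fy -8.96 Fz 1.91 Mz 0.037 | w 16.1
```

```bash
S='python3 -c "from h import *;st()"'
python3 -m crank '[{"dx":0,"dy":0.02,"dz":0,"spin":0},{"dx":0,"dy":0.03,"dz":0,"spin":0},{"dx":0,"dy":0.03,"dz":0,"spin":0}]' 0 >/dev/null
eval $S
```

```text
t 20.62  stage xy 28.62 7.79 z 47.35 yaw 8.712 | Fx -6.83 Fy -8.46 Fz 1.69 Mz 0.058 | w 15.8
```

```bash
S='python3 -c "from h import *;st()"'
python3 -m crank '[{"dx":0,"dy":0.02,"dz":0,"spin":0},{"dx":0,"dy":0.02,"dz":0,"spin":0},{"dx":0,"dy":0.02,"dz":0,"spin":0}]' 0 >/dev/null
eval $S; python3 -c "
from h import *
c=capture('wrist');I=c['frame'];cv2.imwrite('pics/w11z.png',cv2.resize(I[130:280,420:580],None,fx=4,fy=4,interpolation=cv2.INTER_CUBIC))"
```

```text
t 20.87  stage xy 28.64 7.79 z 47.36 yaw 8.712 | Fx -6.88 Fy -8.61 Fz 2.78 Mz -0.007 | w 15.8
```

View pics/w11z.png

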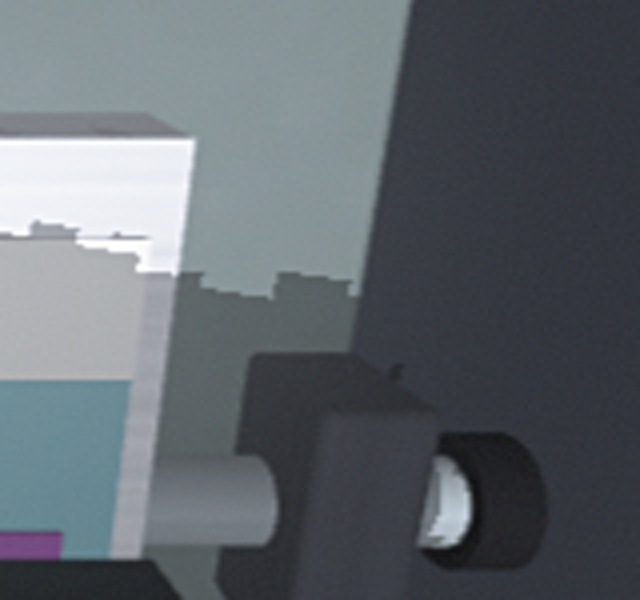

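The face has stopped the carrier at x≈28.6 and the gold is no longer visible. I'll build a firm push of about 7-8 N net.

```bash
S='python3 -c "from h import *;st()"'
python3 -m crank '[{"dx":0,"dy":0.02,"dz":0,"spin":0},{"dx":0,"dy":0.04,"dz":0,"spin":0},{"dx":0,"dy":0.05,"dz":0,"spin":0},{"dx":0,"dy":0.05,"dz":0,"spin":0}]' 0 >/dev/null
eval $S
```

```text
t 21.25  stage xy 28.63 7.76 z 47.34 yaw 8.716 | Fx -9.52 Fy -7.95 Fz 4.15 Mz 0.011 | w 15.5
```

```bash
S='python3 -c "from h import *;st()"'
python3 -m crank '[{"dx":0,"dy":0.02,"dz":0,"spin":0},{"dx":0,"dy":0.03,"dz":0,"spin":0},{"dx":0,"dy":0.03,"dz":0,"spin":0}]' 0 >/dev/null
eval $S
```

```text
t 21.50  stage xy 28.62 7.79 z 47.36 yaw 8.720 | Fx -10.43 Fy -9.65 Fz 3.98 Mz 0.015 | w 15.2
```

```bash
S='python3 -c "from h import *;st()"'
python3 -m crank '[{"dx":0,"dy":0.02,"dz":0,"spin":0},{"dx":0,"dy":0.04,"dz":0,"spin":0},{"dx":0,"dy":0.04,"dz":0,"spin":0},{"dx":0,"dy":0.04,"dz":0,"spin":0}]' 0 >/dev/null
eval $S
```

```text
t 21.83  stage xy 28.64 7.78 z 47.35 yaw 8.723 | Fx -11.68 Fy -8.46 Fz 6.13 Mz 0.049 | w 15.5
```

Firm on both: Fx -11.7 N (about 7 net of friction) and Fy -8.5 N, position stationary. Releasing.

```bash
S='python3 -c "from h import *;st()"'
python3 -m crank '[{"dx":0,"dy":0,"dz":0,"spin":0},{"dx":0,"dy":0,"dz":0,"spin":0},{"dx":0,"dy":0,"dz":0,"spin":0},{"dx":0,"dy":0,"dz":0,"spin":0},{"dx":0,"dy":0,"dz":0,"spin":0},{"dx":0,"dy":0,"dz":0,"spin":0}]' 50
eval $S; python3 -c "
from h import *
c=capture('wrist');I=c['frame'];cv2.imwrite('pics/w12.png',I)"
```

```text
time: 22.33
tool_pos: [584.4, 168.4, 47.4]
tcp_rot: [2.08, 1.57, 0.661]
contact_force: [0.5, -0.6, -0.1]
grip_width: 45.3
t 22.33  stage xy 31.83 9.32 z 47.44 yaw 8.719 | Fx 0.38 Fy -0.65 Fz -0.15 Mz -0.011 | w 45.3
```

View pics/w12.png

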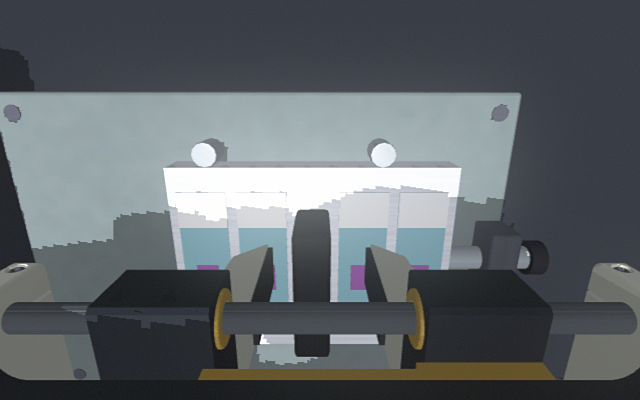

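Released: the plate edge still meets both dowels (row ~166) and the fingers are clear of the rib. I'll lift straight up and inspect.

```bash
python3 -m crank '[{"dx":-0.5,"dy":0,"dz":0,"spin":0},{"dx":-1.5,"dy":0,"dz":0,"spin":0},{"dx":-3,"dy":0,"dz":0,"spin":0},{"dx":-5,"dy":0,"dz":0,"spin":0},{"dx":-7,"dy":0,"dz":0,"spin":0},{"dx":-8,"dy":0,"dz":0,"spin":0},{"dx":-8,"dy":0,"dz":0,"spin":0},{"dx":-8,"dy":0,"dz":0,"spin":0}]' -
python3 -c "
from h import *
st();c=capture('wrist');I=c['frame'];cv2.imwrite('pics/w13.png',I)
cv2.imwrite('pics/w13z.png',cv2.resize(I[80:240,190:500],None,fx=2.5,fy=2.5,interpolation=cv2.INTER_CUBIC))"
```

```text
time: 23.05
tool_pos: [584.4, 168.1, 127.8]
tcp_rot: [1.648, 1.57, 0.229]
contact_force: [-0.5, 0.6, -0.4]
grip_width: 45.8
t 23.05  stage xy 31.75 9.04 z 127.79 yaw 8.710 | Fx -0.40 Fy 0.68 Fz -0.43 Mz -0.029 | w 45.8
```

View pics/w13z.png

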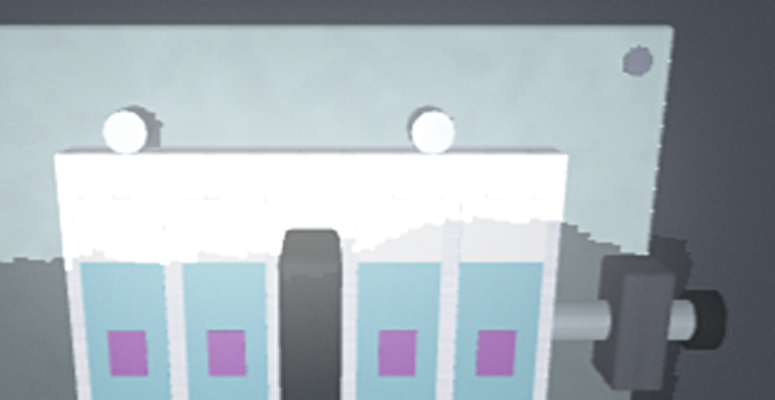

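Both dowels are tangent to the edge (row ~153), the screw meets the plate and no gold shows. I'll move along +x to see the joint between screw and plate directly.

```bash
python3 -m crank '[{"dx":0,"dy":1,"dz":0,"spin":0},{"dx":0,"dy":3,"dz":0,"spin":0},{"dx":0,"dy":6,"dz":0,"spin":0},{"dx":0,"dy":9,"dz":0,"spin":0},{"dx":0,"dy":10.5,"dz":0,"spin":0},{"dx":0,"dy":11,"dz":0,"spin":0},{"dx":0,"dy":11,"dz":0,"spin":0},{"dx":0,"dy":11,"dz":0,"spin":0}]' -
python3 -c "
from h import *
st();c=capture('wrist');I=c['frame']
cv2.imwrite('pics/w14z.png',cv2.resize(I[80:240,120:380],None,fx=3,fy=3,interpolation=cv2.INTER_CUBIC))
I=capture('top')['frame'];cv2.imwrite('pics/top14.png',I)
cv2.imwrite('pics/s14.png',capture('scene')['frame'])"
```

```text
time: 23.77
tool_pos: [691.8, 184.6, 125.8]
tcp_rot: [-1.605, 1.568, -3.024]
contact_force: [-0.2, -0.4, 0.3]
grip_width: 46.3
t 23.77  stage xy 140.44 9.56 z 125.79 yaw 8.712 | Fx -0.25 Fy -0.32 Fz 0.28 Mz -0.001 | w 46.3
```

View pics/w14z.png

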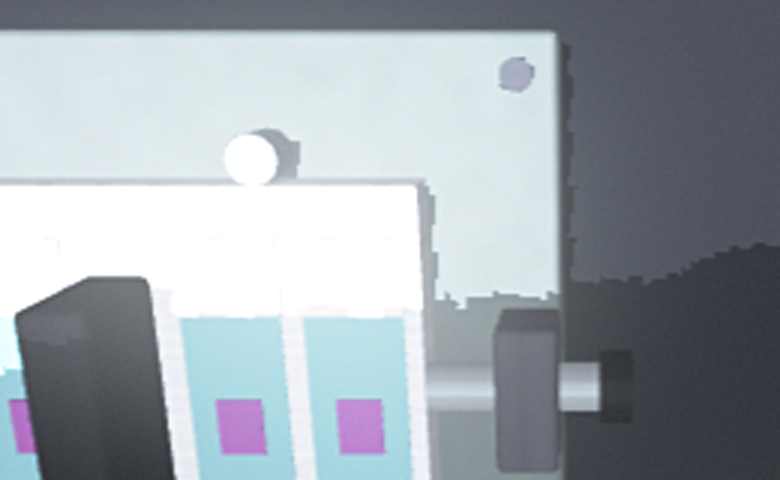

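View pics/top14.png

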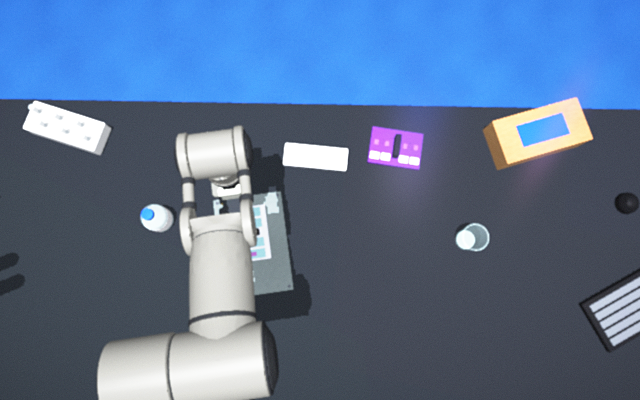

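The plate's end face is now visible and meets the screw directly at (430,385), with no brass showing. The dowel is tangent to the edge, and the bottle, slide box and beaker stand where they were. Handing in.

```bash
python3 -c "
from h import *
print(bot.close_job());st()"
```

```text
the job is handed in; nothing more can be done
None
the job is handed in; nothing more can be done
```

The carrier is lying flat on the stage, against both dowels and home on the end stop. I handed the job in at about 24 s on the robot clock, with the gripper open and clear of everything.

- **Pick and place:** I gripped the carrier by its rib, laid it on the stage about 10 mm short of the dowels, then opened and re-gripped so it sat flat.
- **Dowels:** At first contact the load was all on the left dowel, so I turned the carrier by about 0.2°. It then sat on both, pushed with about 7 N net, and the wrist moment matched an even split.
- **End stop:** I slid it along the dowels under that push until it stopped at the screw face. It stayed there at about 12 N total, roughly 7 N on the stop once sliding friction is taken off.

**Last checks:** After release the wrist pictures show the long edge touching both dowels. The end face meets the stop screw with no brass showing. The bottle, slide box and beaker look unmoved in the top picture.

**Limits of the checks:**
- I could not read the seat pin directly; that it is fully in rests on the pictures and on the hard stop.
- Contact with the dowels came about 1.5 mm further on than my first camera estimate, which is within the calibration, so I went by the measured force.

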